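# Draw the end cover of a detector housing tight with its draw latch

### The job

The end cover of the black detector housing stands a little open. Hook the wire loop of the draw latch on its top over the keeper - down into its mouth onto its floor, then back under its lip so that it stays caught - then press the lever down over centre until it lies fully home and the cover is drawn tight on its seal. Work by feel and gently: do not ram the loop onto the keeper or lean hard on the lever, the housing or the cover, leave the things lying around where they are, and let go at the end.

Things in the scene. Friction and masses are not known exactly. Their poses are not given: they have to be found in the camera images.
- housing: Black enamelled housing fixed to the table, 160 long (x) x 120 wide x 110 high (flat top 110 above the table). Origin: on the table, below the lever's hinge; the body reaches from x = -135 to +25 mm. x axis: level along the housing, from the lever towards the end cover (the way the cover opens); y left of that; z up. All latch parts move in its plane y = 0.
- cover (a joint): Opening (m) of the end cover, a black block 62 x 120 x 98 mm on two rods that carries the keeper: 0 = hard shut, grows as it slides out along the housing's +x, stop at 0.026. Starts at 0.011 to 0.016. It slides with about 6 N of friction; below 0.0095 it squeezes a stiff seal (about 10 N per mm) that pushes it out again unless latched. Latched, it stands at 0.002 to 0.0075.
- lever (a joint): Angle (rad) of the steel lever: 0 = fully home (nearly flat, pointing to the housing's -x), grows as it swings up and over towards the keeper; upright at 1.52, stop at 2.1. Stays where left while well up (0.045 N m friction). Loop hooked: tension begins near 1.05, the push near the tip peaks at 3 to 10 N near 0.7; below dead centre (0.05 to 0.18) it snaps home, above that it springs back if let go.
- loop (a joint): Angle (rad) of the wire loop to the lever: 0 = as when latched, grows as the loop rises, stop at 1.7. Its elevation above level is loop - lever - 0.074. A weak spring (0.3 N at the bar) holds it raised against the stop, so it springs up again unless its bar is caught under the keeper's lip.
- lever_pivot (a point): Axis of the lever's hinge (along the housing's y), 20 mm above the housing's top.
- lever_tip (a point): Rolled end of the lever (10 mm thick, 26 mm wide), 72 mm from the hinge axis, 3 degrees above level when home. The lever is a plate 22 mm wide and 5 mm thick. The loop hangs on a pin through the lever 20 mm from the hinge axis, about in line with the handle.
- loop_bar (a point): Middle of the cross bar at the free end of the wire loop: wire 6 mm thick, bar 40 mm long across (housing's y); side wires 40 mm apart run back to the pin on the lever, 85 mm away. At the start it stands raised, 40 to 60 mm above the keeper's seat.
- loop_ball (a point): Centre of the black ball (16 mm thick) of the loop's finger pull, 36 mm above the bar's centre on a 5.6 mm stem that stands square to the loop on the middle of the bar, so upright when the loop lies level. Pinch the ball across the housing's y, finger tips over 12 mm above the bar's centre (clear of the keeper). Drawing it along x draws the lever after it; it turns between the fingers.
- keeper_seat (a point): Nominal place, on the cover, of the bar's centre when it lies on the floor of the steel keeper against its lip: 12 mm above the cover's top (level with the housing's top). Axes as the housing's. The keeper (26 mm wide) is adjustable by slots and packing: its true seat lies up to 2.5 mm along x and 2.5 mm up or down from here, so find it by feel.
- keeper_mouth (a point): Nominal middle of the keeper's open mouth, 8 mm beyond the seat (+x) and 8 mm above it, adjusted with the seat. The bar goes straight down here onto the floor, with 2 to 3 mm to spare each way between the lip's top edge (lever side, 11 mm above the seat; it leans over the seat by 30 degrees) and the guard (far side, top 7 mm above the seat); then, kept down, a pull back towards the lever catches it under the lip.
- prism: Bystander: glass prism on a black disc, 48 mm wide, 38 mm high.
- lens_holder: Bystander: black upright lens holder, 50 mm wide, 58 mm high.
- eyepiece: Bystander: dark metal eyepiece tube standing upright, 28 mm wide, 60 mm high.
- lens_cap: Bystander: black lens cap 36 mm wide, 12 mm high, lying on the housing's top beyond the end of the lever.
- cleaner: Bystander: small white bottle, 36 mm wide, 75 mm high.
- driver: Bystander: screwdriver 150 mm long.
- slide_tray: Bystander: open grey tray 90 x 70 x 25 mm.

How it is judged:
By the outcome, as a careful person would: the job done as asked, in the order asked, and still so for the second after the job is handed in, with the robot touching nothing.
It also fails if it takes over 72 s, if anything falls off the work surface, if the arm or the gripper's body presses on something with over 40 N, if the wrist force passes 120 N, or if a joint passes its speed limit or range.

### The arm

A 6-joint arm with a two-finger parallel gripper is mounted at the origin on the work surface. World frame = base frame: x ahead of the robot, y to its left, z up, the work surface at z = 0. Lengths are in m, angles in rad, forces in N, time in s.
With the tool pointing down it reaches from about 0.225 to 0.875 m from the base axis. Payload 3.4 kg.
Tool frame: the origin (TCP) lies between the finger pads; the fingertips stand 14 mm ahead of it and the grasp point (between the pads) lies 5 mm behind it; z points along the fingers, y is the direction in which the jaws open and shut (so a half turn about z gives the same grasp; the last joint's range is limited). The gripper opens to 85 mm and grips with 20 to 120 N. Pads are 22 mm wide; open, the fingers measure 114 mm over their backs; the gripper's body (76 mm by 85 mm) begins 54 mm behind the grasp point. The pads swing forward as they close: fully open they stand 13 mm farther back than shut.
Start: joints at [1.172, 0.276, 1.505, -0, 1.361, -0.121], TCP at [0.158, 0.553, 0.245] pointing down, gripper open.
Joint ranges: [-2.89, 2.89], [-0.75, 2.08], [0.22, 2.7], [-1.18, 4.32], [0.11, 2.71], [-2.7, 2.7]. Speed limits (rad/s): [2.57, 2.57, 3.14, 3.14, 3.14, 3.14].

### API

Orientations are given as a unit quaternion [w, x, y, z].
In Python, from rig import manip, get_image, job gives the robot as it stands. The module is installed in compiled form; this text tells all that it offers.
- The arm moves only by the tool step_arm, never from a script. Its argument "moves" is one flat list of numbers, 5 for each row, row after row: the shift along the tool's x, y, z as a fraction of full scale, then the turn about the tool's z as a fraction of full scale, then the gripper's target within -1 to 1 (shut at 1, half-way at 0, fully open at -1). In form: [dx, dy, dz, twist, hand, dx, dy, dz, twist, hand, ...]. A call has 1 to 5 rows; each row is the pose to reach, as a shift and turn from the pose commanded when the call began, along the tool's axes at that moment, turning the shorter way round; what a row does not reach only later rows make up. Full scale, the value 1, is 500 mm for a shift and pi rad for a turn. A row lasts 1/10 s, in which the tool goes at most 50 mm and 8.59 degrees, less where a joint would pass 70% of its speed; a pose out of reach is approached as far as the arm can. A call with a number of a shift or a turn outside -1 to 1 is refused whole. A call with a gripper value outside its range is refused whole. The fingers move at their own pace and stop on an object; "force" is the grip in N (left out, the last holds). Time passes only in rows, so rows that repeat a pose let the fingers close. It gives the time, the measured TCP pose, the force and the opening at its end, in the units of the state.
- manip.get_state(): the state, without advancing time (a new reading comes with each control period).
- get_image(name): name is "scene" or "top" or "wrist"; returns a dict with "frame" (384x512x3 uint8, blue, green, red), "fx", "fy", "cx", "cy" (pixels), "rvec" (rotation vector, rad) and "tvec" (3), from world to camera coordinates, as OpenCV has them; the wrist camera has in their place "T_tool_cam" (4x4, takes a point from camera to tool coordinates, whose origin is the TCP and whose axes are the flange's). Camera axes: x right, y down, z forward; pixel columns grow to the right and rows downward; lengths in m; the calibration is good to about 2 mm. A picture is of the moment at which its call begins: read the wrist's pose just before it. There is no depth.
- job.sign_off(): hands the job in, once; it reports no verdict.
The state is a dict: "clock": time; "qpos": joint angles; "qd": joint speeds; "effort": joint torques, N m; "position": TCP position; "ee_rot": TCP orientation; "contact_force": force on the tool from outside, world axes, zero at the start; "moment": the same for the moment, N m; "width": finger opening in m.
Only numpy, scipy, OpenCV 4.12 (cv2) and the standard library are available. Lean on these libraries where they do the work, as an engineer would, in place of code of your own. Each camera call takes 0.05 s, during which the arm holds its last target. There are 200 camera calls.

## Working session

There is one attempt and no reset: what is moved stays moved. The work goes in short steps, Python scripts to look and compute and a tool call to move; the robot and the scene stay as the last step left them, time stands still between calls to the robot, and variables do not carry over. Pictures are saved under pics/ and viewed, about 8 in all and at most 12, crops included, and the job is handed in when it is done.

Besides the shell and the picture viewer there is one more tool, called after "Emit:" in YAML: its name, and indented under it one key for each argument. step_arm: Moves the arm, as the interface text tells. Its arguments: {"type":"object","properties":{"moves":{"type":"array","items":{"type":"number","minimum":-1,"maximum":1}},"force":{"type":"number"}},"required":["moves"]}

```bash
mkdir -p pics; cat > h.py <<'E'
import cv2,numpy as np
from rig import manip,get_image,job
def P(d):
    R=cv2.Rodrigues(np.array(d['rvec'],float))[0]; return R,np.array(d['tvec'],float).ravel()
def proj(d,X):
    K=np.array([[d['fx'],0,d['cx']],[0,d['fy'],d['cy']],[0,0,1]])
    return cv2.projectPoints(np.atleast_2d(np.array(X,float)),np.array(d['rvec'],float),np.array(d['tvec'],float),K,None)[0][:,0]
def ray(d,u,v):
    R,t=P(d); return -R.T@t, R.T@np.array([(u-d['cx'])/d['fx'],(v-d['cy'])/d['fy'],1])
def onz(d,u,v,z):
    o,r=ray(d,u,v); return o+r*(z-o[2])/r[2]
def tri(d1,p1,d2,p2):
    o1,r1=ray(d1,*p1);o2,r2=ray(d2,*p2)
    s=np.linalg.lstsq(np.c_[r1,-r2],o2-o1,rcond=None)[0]
    a,b=o1+s[0]*r1,o2+s[1]*r2; return (a+b)/2,np.linalg.norm(a-b)
E
python3 - <<'E'
from h import *
import pickle
s=manip.get_state();print(s)
D={n:get_image(n) for n in('scene','top')}
pickle.dump(D,open('D0.pkl','wb'))
for n,d in D.items():
    cv2.imwrite(f'pics/{n}0.png',cv2.resize(d['frame'],(800,600),interpolation=cv2.INTER_CUBIC)); R,t=P(d);print(n,-R.T@t,d['fx'])
E
```

```text
{'clock': 0.0, 'qpos': array([ 1.17195722e+00,  2.76589114e-01,  1.50613362e+00, -3.25227102e-05,
        1.36070818e+00, -1.20991266e-01]), 'qd': array([-0.00042844,  0.00104583, -0.00081776, -0.00183824, -0.00185023,
       -0.00065599]), 'effort': array([ 2.23410420e-04, -4.16808558e+01, -2.45795202e+01, -1.37092547e-04,
        1.14669045e-02,  7.90141115e-06]), 'position': array([0.15752715, 0.55247258, 0.24444285]), 'ee_rot': array([-2.20848679e-04,  1.38474053e-01,  9.90365635e-01, -8.92345167e-04]), 'contact_force': array([-0.02647752, -0.45584147, -0.0741041 ]), 'moment': array([ 0.0237625 , -0.01671052, -0.02834915]), 'width': 0.08539471788358341}
scene [1.01202578 0.70983136 0.6278039 ] 357.246759685458
top [0.43545603 0.01759534 1.03694745] 374.08283058574455
```

View pics/scene0.png

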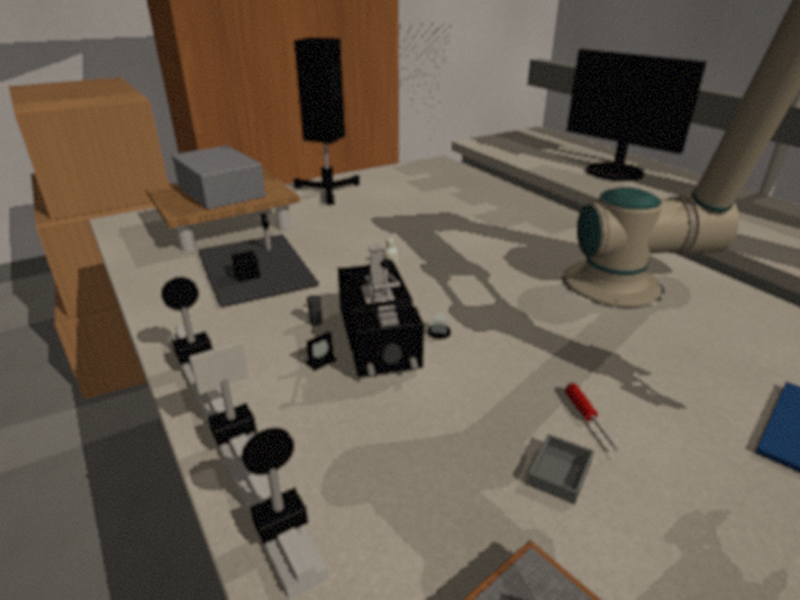

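View pics/top0.png

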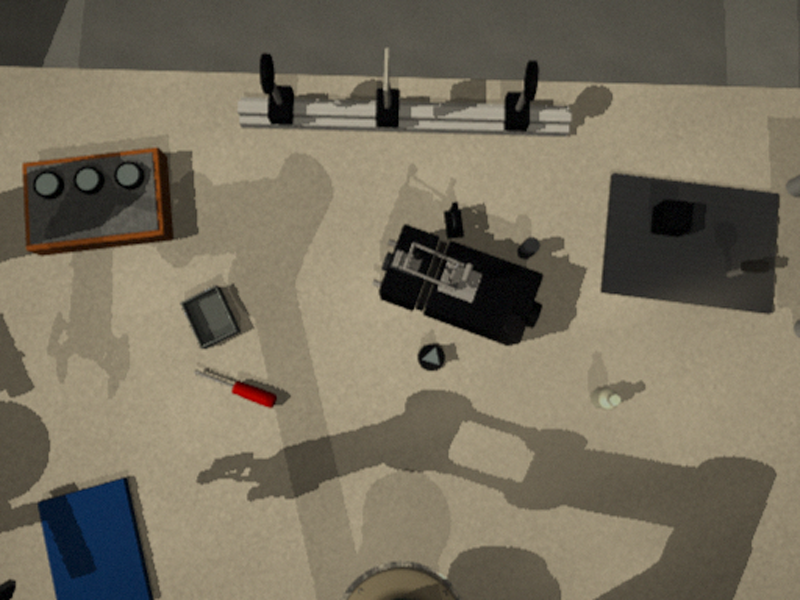

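The scene view shows the housing at about (380,310), with the lever and loop raised. In the top view the cover is at (405,270), the lever plate at (460,275) and the loop bar near (410,245).

```bash
python3 - <<'E'
from h import *
import pickle
D=pickle.load(open('D0.pkl','rb'))
a=D['top']['frame'][130:230,235:355]; b=D['scene']['frame'][140:250,200:300]
def g(x): return np.clip(255*(x/255.)**.6,0,255).astype(np.uint8)
A=cv2.resize(g(a),None,fx=3.75*1,fy=3.75,interpolation=cv2.INTER_CUBIC); B=cv2.resize(g(b),None,fx=3.4,fy=3.4,interpolation=cv2.INTER_CUBIC)
H=600; c=np.zeros((H,800,3),np.uint8); c[:A.shape[0],:A.shape[1]]=A; c[:B.shape[0],455:455+B.shape[1]]=B
cv2.imwrite('pics/crop1.png',c)
for n in D: print(n,[ (i,proj(D[n],[x])[0].round(1)) for i,x in enumerate([[.5,0,.11],[.5,.1,.11]])])
m=(D['top']['frame'].max(2)<38).astype(np.uint8); m[:, :230]=0; m[:,360:]=0;m[:130]=0;m[232:]=0
m=cv2.morphologyEx(m,cv2.MORPH_OPEN,np.ones((5,5)))
for k in cv2.findContours(m,0,2)[0]:
    if cv2.contourArea(k)>200: r=cv2.minAreaRect(k);print(r,[onz(D['top'],*p,.11).round(3) for p in cv2.boxPoints(r)])
E
```

```text
scene [(0, array([278.9, 191.7])), (1, array([300.5, 208.2]))]
top [(0, array([261.8, 211.7])), (1, array([221.5, 210.5]))]
((296.919677734375, 183.47079467773438), (101.15594482421875, 50.150794982910156), 19.983104705810547) [array([0.553, 0.054, 0.11 ]), array([0.675, 0.015, 0.11 ]), array([ 0.594, -0.227,  0.11 ]), array([ 0.474, -0.184,  0.11 ])]
((266.5, 152.0), (14.0, 25.0), 90.0) [array([0.669, 0.024, 0.11 ]), array([ 0.671, -0.039,  0.11 ]), array([ 0.635, -0.04 ,  0.11 ]), array([0.633, 0.023, 0.11 ])]
```

View pics/crop1.png

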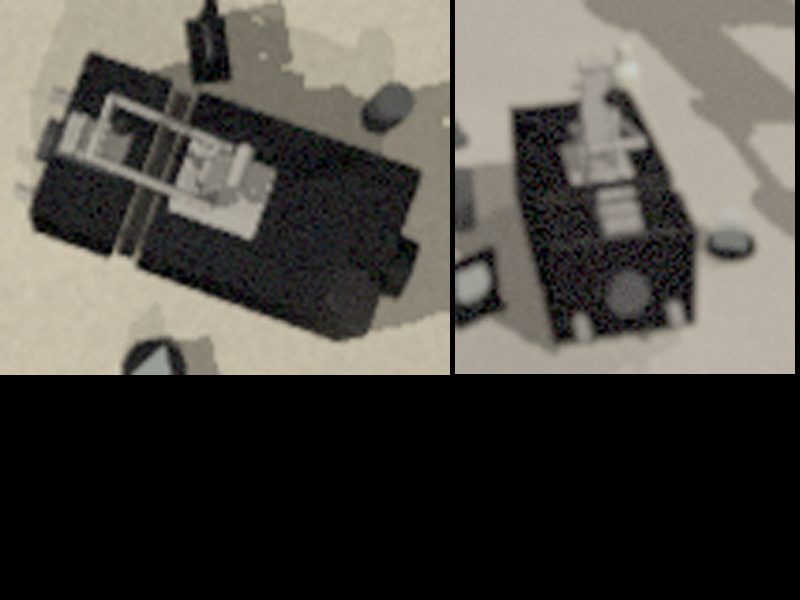

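The crop shows the loop roughly level over the cover, with its bar around crop (85,125). The lever is near upright at crop (240,165) and the keeper at (80,135). Next I'll work out the housing frame and the first move.

```bash
python3 - <<'E'
from h import *
import pickle
D=pickle.load(open('D0.pkl','rb'));d=D['top']
f=lambda x,y,z=.11: onz(d,235+x/3.75,130+y/3.75,z)
c={k:f(*p) for k,p in dict(hA=(197,95),hB=(140,265),hC=(420,172),hD=(365,335),cA=(90,52),cB=(168,80),cC=(112,255),cD=(32,225)).items()}
for k in c: print(k,c[k].round(3))
for a,b in ('hA hC','hB hD','hA hB','hC hD','cA cD','cA cB','hA cB','hB cC'): pass
E
python3 - <<'E'
from h import *
import pickle
D=pickle.load(open('D0.pkl','rb'));d=D['top']
f=lambda x,y,z=.11: onz(d,235+x/3.75,130+y/3.75,z)
p=dict(hA=(197,95),hB=(140,265),hC=(420,172),hD=(365,335),cA=(90,52),cB=(168,80),cC=(112,255),cD=(32,225))
c={k:f(*v) for k,v in p.items()}
L=lambda a,b:(np.linalg.norm(c[a]-c[b]).round(4),np.degrees(np.arctan2(*(c[a]-c[b])[1::-1])).round(1))
for a,b in (('hA','hC'),('hB','hD'),('hB','hA'),('hD','hC'),('cA','cB'),('cD','cC'),('cD','cA'),('cB','hA'),('cC','hB')): print(a,b,L(a,b))
yaw=np.radians(71)
ex=np.array([np.cos(yaw),np.sin(yaw)]);ey=np.array([-ex[1],ex[0]])
mid=(c['hA']+c['hB'])[:2]/2; print('pivot',mid-.025*ex)
print(get_image('wrist')['T_tool_cam'].round(3), get_image('wrist')['fx'])
E
```

```text
hA [ 0.645 -0.061  0.11 ]
hB [ 0.528 -0.025  0.11 ]
hC [ 0.597 -0.211  0.11 ]
hD [ 0.486 -0.175  0.11 ]
cA [0.672 0.012 0.11 ]
cB [ 0.654 -0.041  0.11 ]
cC [ 0.534 -0.007  0.11 ]
cD [0.553 0.047 0.11 ]
hA hC (np.float64(0.1578), np.float64(72.3))
hB hD (np.float64(0.1554), np.float64(74.3))
hB hA (np.float64(0.1216), np.float64(163.0))
hD hC (np.float64(0.116), np.float64(161.8))
cA cB (np.float64(0.056), np.float64(71.6))
cD cC (np.float64(0.0569), np.float64(71.0))
cD cA (np.float64(0.1242), np.float64(163.5))
cB hA (np.float64(0.022), np.float64(63.8))
cC hB (np.float64(0.0197), np.float64(72.0))
pivot [ 0.57835262 -0.06692292]
[[-0.    -0.955 -0.296  0.075]
 [ 1.    -0.     0.    -0.   ]
 [-0.    -0.296  0.955 -0.129]
 [ 0.     0.     0.     1.   ]] 274.5318327252093Traceback (most recent call last):
  File "<stdin>", line 7, in <module>
ValueError: too many values to unpack (expected 2)
```

Emit:
step_arm:
  moves: [-0.4, -0.28, -0.16, 0.24, -1, -0.4, -0.28, -0.16, 0.24, -1, -0.4, -0.28, -0.16, 0.24, -1, -0.4, -0.28, -0.16, 0.24, -1, -0.4, -0.28, -0.16, 0.24, -1]

```text
clock: 0.7
position: [0.3081, 0.367, 0.3237]
ee_rot: [0.0, 0.494, 0.869, 0.0]
contact_force: [1.2, -0.3, -0.4]
width: 0.0854
```

```bash
cat >> h.py <<'E'
from scipy.spatial.transform import Rotation as Ro
YAW=np.radians(72.5); PIV=np.array([.578,-.067])
def Rt(s): return Ro.from_quat(np.roll(s['ee_rot'],-1)).as_matrix()
def HW(h): # housing (m, z above table) -> world
    c,n=np.cos(YAW),np.sin(YAW); return np.array([PIV[0]+c*h[0]-n*h[1],PIV[1]+n*h[0]+c*h[1],h[2]])
def WH(w):
    c,n=np.cos(YAW),np.sin(YAW); a,b=w[0]-PIV[0],w[1]-PIV[1]; return np.array([c*a+n*b,-n*a+c*b,w[2]])
def go(world,s=None):
    s=s or manip.get_state(); R=Rt(s); d=R.T@(np.array(world)-s['position'])/.5
    y=np.arctan2(R[1,0],R[0,0]); tw=-((YAW-y+np.pi)%(2*np.pi)-np.pi)/np.pi
    print('clk %.2f'%s['clock'],'H mm',(WH(s['position'])*1000).round(1),'F',WH(np.r_[s['contact_force'][:2]+PIV,s['contact_force'][2]]).round(2),'w %.4f'%s['width'],'move',d.round(4),'twist',tw.round(4))
def wcam():
    s=manip.get_state(); d=get_image('wrist'); T=np.eye(4);T[:3,:3]=Rt(s);T[:3,3]=s['position']
    M=np.linalg.inv(T@np.array(d['T_tool_cam'])); d['rvec']=cv2.Rodrigues(M[:3,:3])[0];d['tvec']=M[:3,3]; return d
E
python3 -c "
from h import *
go(HW([.06,0,.30]))"
```

```text
clk 0.70 H mm [332.7 387.9 323.7] F [ 0.11 -1.21 -0.44] w 0.0854 move [-0.942   0.1089  0.0475] twist 0.2683
```

Emit:
step_arm:
  moves: [-0.94, 0.11, 0, 0.268, -1, -0.94, 0.11, 0, 0.268, -1, -0.94, 0.11, 0, 0.268, -1, -0.94, 0.11, 0, 0.268, -1, -0.94, 0.11, 0, 0.268, -1]

```text
clock: 1.2
position: [0.4615, 0.1692, 0.3232]
ee_rot: [-0.0, 0.778, 0.628, 0.0]
contact_force: [0.6, 0.9, 0.4]
width: 0.0856
```

```bash
python3 -c "
from h import *
go(HW([.06,0,.29]))"
```

```text
clk 1.20 H mm [190.2 182.2 323.2] F [ 1.   -0.33  0.41] w 0.0856 move [-0.2928  0.3388  0.0664] twist 0.0293
```

Emit:
step_arm:
  moves: [-0.293, 0.339, 0.066, 0.029, -1, -0.293, 0.339, 0.066, 0.029, -1, -0.293, 0.339, 0.066, 0.029, -1, -0.293, 0.339, 0.066, 0.029, -1, -0.293, 0.339, 0.066, 0.029, -1]

```text
clock: 1.7
position: [0.5982, -0.0108, 0.2886]
ee_rot: [0.0, 0.805, 0.593, -0.001]
contact_force: [0.3, 0.4, 0.0]
width: 0.0856
```

```bash
python3 - <<'E'
from h import *
import pickle
go(HW([.06,0,.29]))
d=wcam(); pickle.dump(d,open('W1.pkl','wb'))
g=np.clip(255*(d['frame']/255.)**.6,0,255).astype(np.uint8)
cv2.imwrite('pics/w1.png',cv2.resize(g,(800,600),interpolation=cv2.INTER_CUBIC))
go(HW([.06,0,.29]))
E
```

```text
clk 1.70 H mm [ 59.7  -2.4 288.6] F [ 0.51 -0.16  0.02] w 0.0856 move [ 0.0007 -0.0047 -0.0027] twist 0.0014
clk 1.75 H mm [ 57.8  -4.9 287.7] F [-0.54 -2.6  -0.83] w 0.0855 move [ 0.0044 -0.0097 -0.0047] twist 0.0009
```

View pics/w1.png

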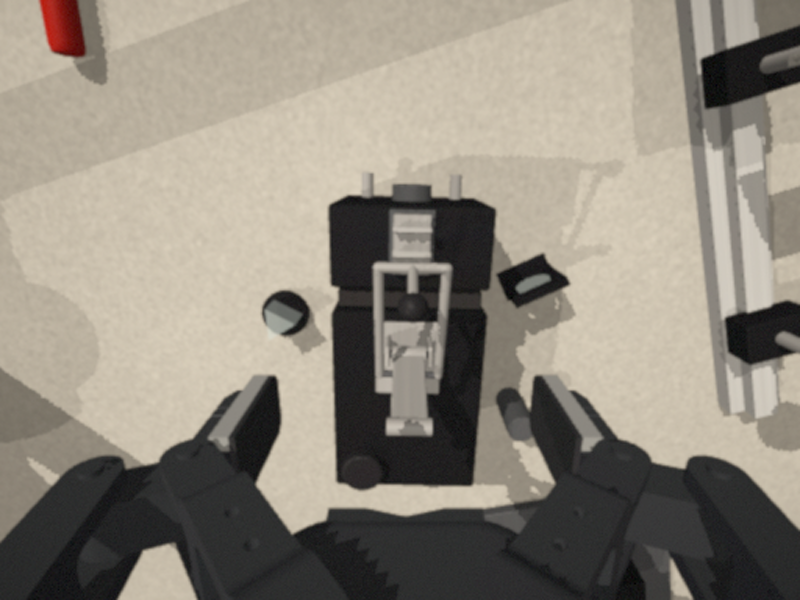

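The wrist view shows the ball at (413,306), the bar middle at (413,267), the lever tip at (409,428), the keeper at (390–435, 210–260) and the lens cap at (362,472). I'll let the arm settle, then retake it as a closer crop.

Emit:
step_arm:
  moves: [0.004, -0.01, -0.004, 0.001, -1, 0.004, -0.01, -0.004, 0.001, -1, 0.004, -0.01, -0.004, 0.001, -1]

```text
clock: 2.05
position: [0.5915, -0.0025, 0.2928]
ee_rot: [0.0, 0.805, 0.594, 0.0]
contact_force: [-0.2, -0.3, -0.0]
width: 0.0852
```

```bash
python3 - <<'E'
from h import *
import pickle
go(HW([.06,0,.29]))
d=wcam(); pickle.dump(d,open('W1.pkl','wb'))
go(HW([.06,0,.29]))
g=np.clip(255*(d['frame']/255.)**.5,0,255).astype(np.uint8)[105:315,190:340]
g=cv2.resize(g,None,fx=2.85,fy=2.85,interpolation=cv2.INTER_CUBIC)
k=np.clip(255*(d['frame']/255.)**.6,0,255).astype(np.uint8)[120:190,235:295]
k=cv2.resize(k,None,fx=6,fy=6,interpolation=cv2.INTER_CUBIC)
c=np.zeros((600,800,3),np.uint8);c[:g.shape[0],:g.shape[1]]=g;c[:k.shape[0],430:430+k.shape[1]]=k
cv2.imwrite('pics/w2.png',c)
E
```

```text
clk 2.05 H mm [ 65.5   6.5 292.8] F [-0.32  0.14 -0.02] w 0.0852 move [-0.0112  0.013   0.0057] twist 0.0018
clk 2.10 H mm [ 65.6   6.4 292.9] F [ 0.73 -0.46  0.68] w 0.0858 move [-0.0112  0.0128  0.0058] twist 0.0019
```

View pics/w2.png

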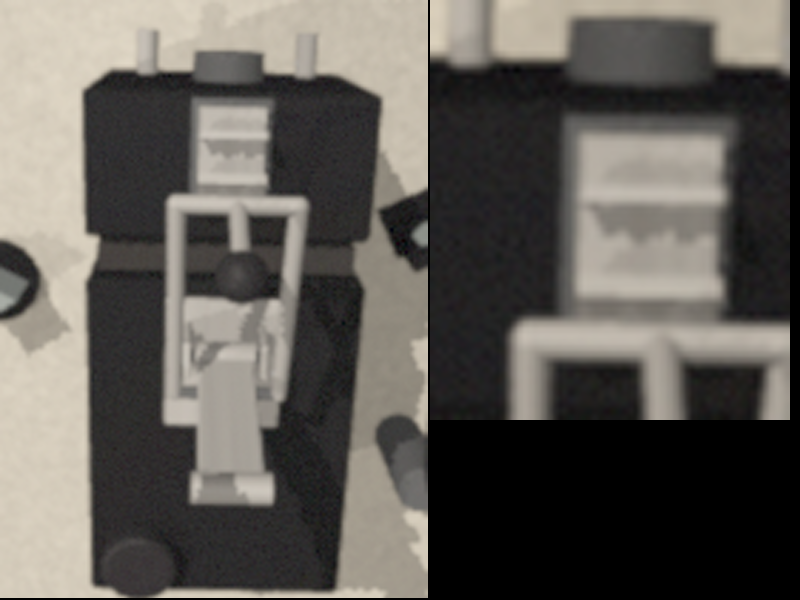

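The crop shows the ball at (242,275), the bar at (237,205) and the tip roll at (232,488). The keeper's guard edge is at row 195 of the inset and its lip edge at row 287. I'll fit the frame and lever angle from these points.

```bash
python3 - <<'E'
from h import *
import pickle
from scipy.optimize import least_squares
import h
d=pickle.load(open('W1.pkl','rb'))
c=lambda x,y:np.array([190+x/2.85,105+y/2.85]); k=lambda x,y:np.array([235+(x-430)/6,120+y/6])
obs=[c(88,278),c(364,275),c(93,585),c(337,588),c(85,92),c(380,98),c(87,235),c(373,240),c(242,275),c(237,205),c(232,488),k(650,195),k(650,287)]
wt=np.array([1]*8+[2]*5)
def pts(p):
    th,cov,kx=p[3],p[4],p[5]; a=th+.052; ph=1.626-th
    u=np.array([-np.cos(a),np.sin(a)]);pin=np.array([0,.13])+.02*u;tip=np.array([0,.13])+.072*u
    e=np.array([np.cos(ph),np.sin(ph)]);n=np.array([-e[1],e[0]]);bar=pin+.085*e;ball=bar+.036*n
    X=[[.025,.06,.11],[.025,-.06,.11],[-.135,.06,.11],[-.135,-.06,.11],[.087+cov,.06,.11],[.087+cov,-.06,.11],[.025+cov,.06,.11],[.025+cov,-.06,.11]]
    X+=[[v[0],0,v[1]] for v in(ball,bar,tip)]+[[kx+.0145,0,.129],[kx+.0015,0,.133]]
    return np.array(X),ball,bar,tip
def res(p,full=False):
    h.PIV=p[:2];h.YAW=p[2]
    X=pts(p)[0]; W=np.array([h.HW(x) for x in X]); r=(proj(d,W)-obs)
    return r if full else (r*wt[:,None]).ravel()
s=least_squares(res,[.578,-.067,np.radians(72.5),1.4,.013,.073],x_scale=[.01,.01,.1,.1,.01,.01])
print(s.x,np.degrees(s.x[2]));print(res(s.x,True).round(1))
for v in pts(s.x)[1:]: print((v*1000).round(1))
E
```

```text
[ 0.5863008  -0.06317169  1.25324947  1.2599814   0.01470016  0.07144857] 71.80590522752651
[[-1.6 -1.7]
 [ 1.4  1. ]
 [-0.4  0.6]
 [ 1.3  0.8]
 [-2.2 -1.3]
 [ 1.4 -1.4]
 [-1.5  1.6]
 [-0.7  1.6]
 [ 0.3  0.2]
 [ 0.5 -1. ]
 [ 0.   0.9]
 [-0.1  1.3]
 [-0.3 -1.3]]
[ 61.4 213.4]
[ 74.3 179.8]
[-18.4 199.6]
```

```bash
cat >> h.py <<'E'
YAW=1.25325; PIV=np.array([.5863,-.0632])
def ball(bx,bz): # mm, housing; returns ball x,z, lever, elevation
    b=np.array([bx,bz-130.]);L=np.linalg.norm(b);g=np.arctan2(b[1],b[0])+np.arccos((400+L*L-7225)/(40*L))
    pin=20*np.array([np.cos(g),np.sin(g)]);e=(b-pin)/85
    return (np.array([bx,bz])+36*np.array([-e[1],e[0]])).round(1),np.round(np.pi-g-.052,3),np.arctan2(e[1],e[0]).round(3)
E
python3 - <<'E'
from h import *
go(HW([.0614,0,.2134]))
for b in [(74.3,179.8),(77,170),(79.5,160),(79.5,150),(79.5,140),(79.5,131),(79.5,122),(75,122),(71.5,122),(70,122)]: print(b,*ball(*b))
E
```

```text
clk 2.10 H mm [ 59.3  13.9 292.9] F [ 0.74 -0.45  0.68] w 0.0858 move [0.0037 0.0278 0.159 ] twist 0.0057
(74.3, 179.8) [ 61.4 213.4] 1.263 0.366
(77, 170) [ 68.2 204.9] 1.244 0.247
(79.5, 160) [ 75.  195.7] 1.275 0.125
(79.5, 150) [ 79.2 186. ] 1.24 0.009
(79.5, 140) [ 83.5 175.8] 1.267 -0.11
(79.5, 131) [ 87.4 166.1] 1.347 -0.222
(79.5, 122) [ 91.4 156. ] 1.481 -0.336
(75, 122) [ 86.5 156.1] 1.239 -0.326
(71.5, 122) [ 82.3 156.3] 1.02 -0.305
(70, 122) [ 80.3 156.5] 0.911 -0.291
```

Emit:
step_arm:
  moves: [0.004, 0.028, 0.09, 0.006, 0, 0.004, 0.028, 0.09, 0.006, 0, 0.004, 0.028, 0.09, 0.006, 0, 0.004, 0.028, 0.09, 0.006, 0, 0.004, 0.028, 0.09, 0.006, 0]

```text
clock: 2.6
position: [0.6067, -0.0058, 0.2491]
ee_rot: [0.001, 0.811, 0.586, 0.001]
contact_force: [0.0, -0.2, 0.5]
width: 0.0426
```

```bash
python3 - <<'E'
from h import *
go(HW([.0614,0,.2134]))
d=wcam()
g=np.clip(255*(d['frame']/255.)**.5,0,255).astype(np.uint8)
cv2.imwrite('pics/w3.png',cv2.resize(g,(768,576),interpolation=cv2.INTER_CUBIC))
print(proj(d,HW([.0614,0,.2134]))*1.5)
E
```

```text
clk 2.60 H mm [ 60.9  -1.5 249.1] F [-0.14 -0.08  0.54] w 0.0426 move [ 0.001  -0.0032  0.0714] twist -0.0007
[[382.67392506 338.9355716 ]]
```

View pics/w3.png

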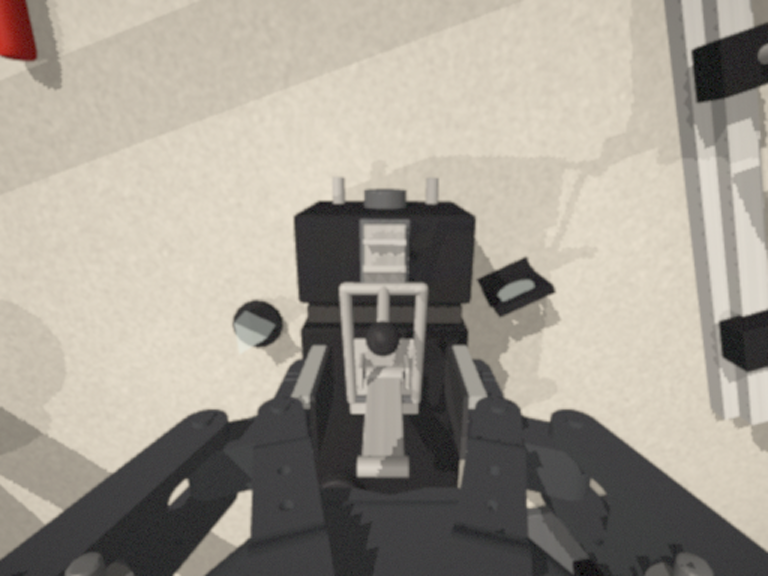

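The ball appears at (382,338) against a predicted (383,339), so the frame agrees. Next I'll descend.

Emit:
step_arm:
  moves: [0, 0, 0.071, 0, 0, 0, 0, 0.071, 0, 0, 0, 0, 0.071, 0, 0, 0, 0, 0.071, 0, 0]

```text
clock: 3.05
position: [0.6071, -0.0062, 0.2133]
ee_rot: [0.001, 0.811, 0.585, 0.001]
contact_force: [-0.2, -0.2, 0.2]
width: 0.0427
```

```bash
python3 -c "
from h import *
go(HW([.0614,0,.2134]))"
```

```text
clk 3.05 H mm [ 60.7  -1.9 213.3] F [-0.21  0.15  0.24] w 0.0427 move [ 0.0014 -0.0039 -0.0002] twist -0.0008
```

Emit:
step_arm:
  moves: [0.001, -0.004, 0, -0.001, 0.3, 0.001, -0.004, 0, -0.001, 0.5, 0.001, -0.004, 0, -0.001, 0.8, 0.001, -0.004, 0, -0.001, 0.8, 0.001, -0.004, 0, -0.001, 0.8]
  force: 20

```text
clock: 3.55
position: [0.6045, -0.0043, 0.212]
ee_rot: [-0.0, 0.81, 0.587, 0.001]
contact_force: [-1.0, 2.5, 2.3]
width: 0.0135
```

```bash
python3 -c "
from h import *
go(HW([.0614,0,.2134]))"
```

```text
clk 3.55 H mm [ 61.6   1.1 212. ] F [2.08 1.71 2.25] w 0.0135 move [-0.0004  0.0022 -0.0028] twist 0.0002
```

Emit:
step_arm:
  moves: [0, 0, 0, 0, 0.8, 0, 0, 0, 0, 0.8]

```text
clock: 3.75
position: [0.6045, -0.0043, 0.2119]
ee_rot: [-0.0, 0.81, 0.587, 0.001]
contact_force: [-1.0, 3.6, 3.3]
width: 0.0139
```

```bash
python3 - <<'E'
from h import *
go(HW([.0614,0,.2134]))
d=wcam()
g=np.clip(255*(d['frame']/255.)**.5,0,255).astype(np.uint8)[150:300,170:340]
cv2.imwrite('pics/w4.png',cv2.resize(g,None,fx=3.5,fy=3.5,interpolation=cv2.INTER_CUBIC))
E
```

```text
clk 3.75 H mm [ 61.6   1.1 211.9] F [3.12 2.13 3.33] w 0.0139 move [-0.0004  0.0021 -0.003 ] twist 0.0002
```

View pics/w4.png

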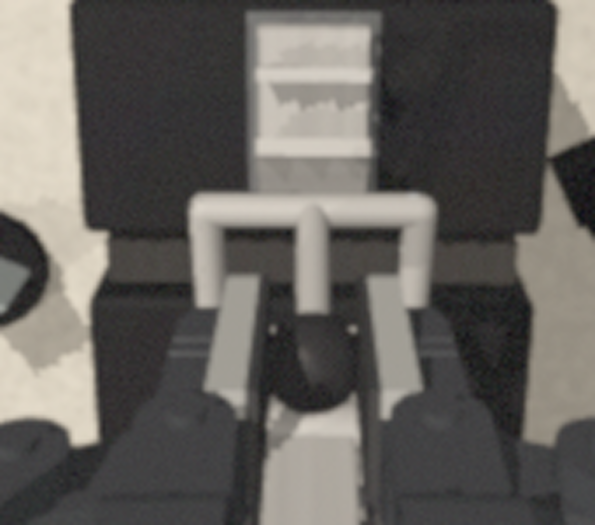

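The ball sits squarely between the pads at (312,360), with the bar ahead of it and the keeper's lip and guard beyond. The width of 13.9 mm is consistent with pads that give a little. Now I'll lower the loop along the linkage path, to about 18 mm above the floor first.

Emit:
step_arm:
  moves: [0.013, 0, 0.017, 0, 0.8, 0.025, 0, 0.034, 0, 0.8, 0.036, 0, 0.055, 0, 0.8, 0.044, 0, 0.072, 0, 0.8, 0.044, 0, 0.072, 0, 0.8]

```text
clock: 4.3
position: [0.6113, 0.0162, 0.1736]
ee_rot: [-0.0, 0.81, 0.587, -0.001]
contact_force: [-0.1, -0.1, 1.9]
width: 0.0136
```

```bash
python3 - <<'E'
from h import *
go(HW([.0835,0,.1758]))
d=wcam()
g=np.clip(255*(d['frame']/255.)**.6,0,255).astype(np.uint8)[120:300,170:340]
cv2.imwrite('pics/w5.png',cv2.resize(g,None,fx=3.3,fy=3.3,interpolation=cv2.INTER_CUBIC))
E
```

```text
clk 4.30 H mm [ 83.3   1.  173.6] F [-0.13  0.1   1.92] w 0.0136 move [ 0.0004  0.0021 -0.0045] twist 0.0004
```

View pics/w5.png

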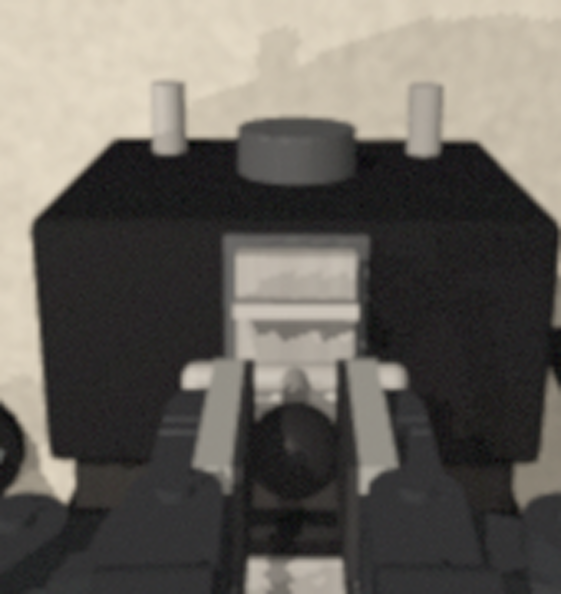

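The bar's ends are at (195,376) and (393,376), and the guard edge is at row 311. The ball is firmly held at (295,450). I'll compare bar x with guard x using rays in the y=0 plane.

```bash
python3 - <<'E'
from h import *
d=wcam()
f=lambda x,y,z:(WH(onz(d,170+x/3.3,120+y/3.3,z))*1000).round(1)
for z in(.135,.138,.141): print('bar',z,f(195,376,z),f(393,376,z), 'depth check len', np.linalg.norm(f(185,376,z)-f(407,376,z)))
for z in (.127,.129,.131): print('guard',z,f(295,303,z),f(295,311,z),f(295,320,z))
print('ball',f(295,450,.174), 'cover outer',f(34,222,.11),f(557,222,.11),'inner',f(52,458,.11),f(540,460,.11))
for b in [(76,138),(78,138),(78,130),(80,138),(79.5,122)]: print(b,*ball(*b))
E
```

```text
bar 0.135 [ 76.   20.3 135. ] [ 76.1 -20.2 135. ] depth check len 45.30011037514147
bar 0.138 [ 77.5  19.9 138. ] [ 77.5 -19.8 138. ] depth check len 44.5
bar 0.141 [ 79.   19.5 141. ] [ 79.  -19.4 141. ] depth check len 43.700114416326194
guard 0.127 [ 8.89e+01 -1.00e-01  1.27e+02] [ 8.71e+01 -1.00e-01  1.27e+02] [ 8.50e+01 -1.00e-01  1.27e+02]
guard 0.129 [ 8.96e+01 -1.00e-01  1.29e+02] [ 8.79e+01 -1.00e-01  1.29e+02] [ 8.59e+01 -1.00e-01  1.29e+02]
guard 0.131 [ 9.04e+01 -1.00e-01  1.31e+02] [ 8.87e+01 -1.00e-01  1.31e+02] [ 8.67e+01 -1.00e-01  1.31e+02]
ball [ 8.21e+01 -1.00e-01  1.74e+02] cover outer [101.3  57.9 110. ] [101.5 -58.3 110. ] inner [ 41.9  58.5 110. ] [ 41.5 -59.4 110. ]
(76, 138) [ 80.3 173.7] 1.086 -0.12
(78, 138) [ 82.7 173.7] 1.199 -0.13
(78, 130) [ 86.2 165. ] 1.279 -0.231
(80, 138) [ 84.9 173.7] 1.307 -0.136
(79.5, 122) [ 91.4 156. ] 1.481 -0.336
```

```bash
python3 - <<'E'
from h import *
go(HW([.0844+.0009,0,.1768]))
for z in range(142,117,-3): print(z,*ball(80,z))
E
```

```text
clk 4.40 H mm [ 82.9   1.  175.1] F [-0.06  0.91  1.72] w 0.0140 move [ 0.0047  0.0019 -0.0035] twist 0.0002
142 [ 83.2 177.9] 1.283 -0.088
139 [ 84.5 174.7] 1.3 -0.124
136 [ 85.8 171.5] 1.322 -0.161
133 [ 87.1 168.3] 1.351 -0.198
130 [ 88.4 165. ] 1.386 -0.235
127 [ 89.7 161.7] 1.426 -0.273
124 [ 91.  158.3] 1.472 -0.311
121 [ 92.3 154.8] 1.524 -0.348
118 [ 93.5 151.4] 1.581 -0.385
```

Emit:
step_arm:
  moves: [0.005, 0, 0, 0, 0.8, 0.005, 0, 0, 0, 0.8, 0.005, 0, 0, 0, 0.8]

```text
clock: 4.7
position: [0.6122, 0.0186, 0.176]
ee_rot: [-0.0, 0.81, 0.587, 0.0]
contact_force: [-1.5, 0.6, 0.6]
width: 0.0142
```

```bash
python3 - <<'E'
from h import *
go(HW([.0893,0,.165]))
E
```

```text
clk 4.70 H mm [ 85.8   0.9 176. ] F [0.1  1.57 0.6 ] w 0.0142 move [0.0069 0.0019 0.022 ] twist 0.0001
```

Emit:
step_arm:
  moves: [0.0025, 0, 0.006, 0, 0.8, 0.005, 0, 0.012, 0, 0.8, 0.006, 0, 0.015, 0, 0.8, 0.006, 0, 0.015, 0, 0.8]

```text
clock: 5.1
position: [0.6132, 0.0216, 0.1679]
ee_rot: [-0.0, 0.81, 0.587, 0.0]
contact_force: [-0.9, 2.4, 0.7]
width: 0.0143
```

```bash
python3 - <<'E'
from h import *
go(HW([.0893,0,.165]))
E
```

```text
clk 5.10 H mm [ 89.    0.9 167.9] F [2.01 1.63 0.7 ] w 0.0143 move [0.0007 0.0018 0.0058] twist 0.0002
```

Emit:
step_arm:
  moves: [0.0015, 0, 0.0033, 0, 0.8, 0.003, 0, 0.007, 0, 0.8, 0.003, 0, 0.007, 0, 0.8]

```text
clock: 5.4
position: [0.6136, 0.0227, 0.1644]
ee_rot: [-0.0, 0.81, 0.587, 0.0]
contact_force: [-1.4, 2.2, 0.4]
width: 0.014
```

```bash
python3 - <<'E'
from h import *
go(HW([.0893,0,.165]))
E
```

```text
clk 5.40 H mm [ 90.2   0.9 164.4] F [1.67 2.   0.4 ] w 0.0140 move [-0.0017  0.0019 -0.0013] twist 0.0002
```

Emit:
step_arm:
  moves: [0.0013, 0, 0.0033, 0, 0.8, 0.0025, 0, 0.0066, 0, 0.8, 0.0025, 0, 0.0066, 0, 0.8]

```text
clock: 5.7
position: [0.614, 0.0239, 0.1611]
ee_rot: [-0.0, 0.81, 0.587, 0.0]
contact_force: [-1.6, 0.8, 1.5]
width: 0.0139
```

```bash
python3 - <<'E'
from h import *
go(HW([.0893,0,.165]))
E
```

```text
clk 5.70 H mm [ 91.4   0.9 161.1] F [0.23 1.75 1.47] w 0.0139 move [-0.0041  0.0018 -0.0079] twist 0.0002
```

Emit:
step_arm:
  moves: [0.0013, 0, 0.0033, 0, 0.8, 0.0025, 0, 0.0066, 0, 0.8, 0.0025, 0, 0.0066, 0, 0.8]

```text
clock: 6.0
position: [0.6143, 0.0248, 0.1586]
ee_rot: [0.0, 0.81, 0.587, -0.0]
contact_force: [-2.5, 0.8, 4.7]
width: 0.0142
```

```bash
python3 - <<'E'
from h import *
go(HW([.0893,0,.165]))
E
```

```text
clk 6.00 H mm [ 92.4   0.9 158.6] F [-0.01  2.62  4.69] w 0.0142 move [-0.0061  0.0018 -0.0128] twist 0.0002
```

Fz has risen to 4.7 N with the bar near z≈124, well below the lip and guard tops, so it is on the floor. Next I'll pull back while keeping it down.

```bash
python3 - <<'E'
from h import *
for x in (80.6,78,76,74,72,70): print(x,*ball(x,124))
E
```

```text
80.6 [ 91.6 158.3] 1.502 -0.311
78 [ 88.9 158.3] 1.368 -0.308
76 [ 86.7 158.4] 1.259 -0.303
74 [ 84.4 158.5] 1.142 -0.294
72 [ 82.  158.6] 1.013 -0.28
70 [ 79.3 158.8] 0.867 -0.261
```

Emit:
step_arm:
  moves: [-0.003, 0, 0.0005, 0, 0.8, -0.006, 0, 0.0005, 0, 0.8, -0.008, 0, 0.0005, 0, 0.8, -0.008, 0, 0.0005, 0, 0.8]

```text
clock: 6.4
position: [0.6141, 0.024, 0.1587]
ee_rot: [-0.001, 0.81, 0.586, 0.003]
contact_force: [0.2, 7.1, 3.6]
width: 0.0141
```

```bash
python3 - <<'E'
from h import *
go(HW([.0893,0,.165]))
E
```

```text
clk 6.40 H mm [ 91.5   0.8 158.7] F [6.84 2.07 3.64] w 0.0141 move [-0.0043  0.0016 -0.0127] twist -0.0001
```

```bash
python3 - <<'E'
from h import *
import pickle
go(HW([.0893,0,.165]))
d=wcam();pickle.dump(d,open('W6.pkl','wb'))
g=np.clip(255*(d['frame']/255.)**.5,0,255).astype(np.uint8)[120:300,170:340]
cv2.imwrite('pics/w6.png',cv2.resize(g,None,fx=3.3,fy=3.3,interpolation=cv2.INTER_CUBIC))
E
```

```text
clk 6.40 H mm [ 91.5   0.8 158.7] F [6.84 2.07 3.64] w 0.0141 move [-0.0043  0.0016 -0.0127] twist -0.0001
```

View pics/w6.png

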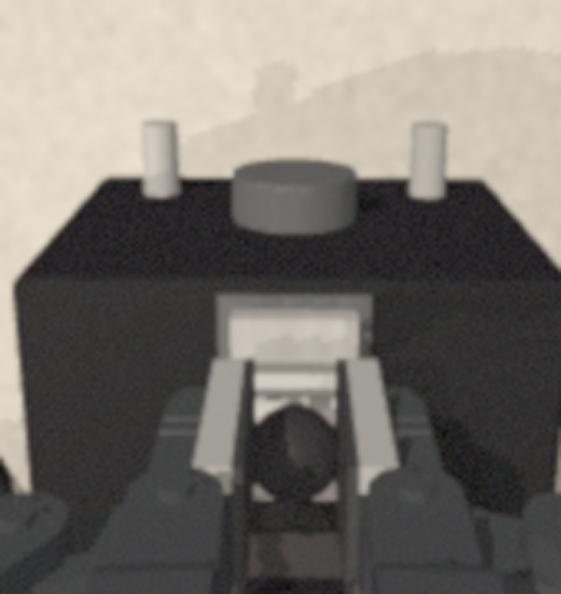

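```bash
python3 - <<'E'
from h import *
import pickle
d=pickle.load(open('W6.pkl','rb'))
f=lambda x,y,z:(WH(onz(d,170+x/3.3,120+y/3.3,z))*1000).round(1)
print('guard',f(295,373,.131),f(295,389,.131),'cover outer',f(17,285,.11),f(560,285,.11),'ball',f(294,452,.1587))
for b in [(80,122),(80,124),(80,126),(79,124)]: print(b,proj(d,HW([b[0]/1e3,.02,b[1]/1e3]))*3.3-[170*3.3,396])
E
```

```text
guard [ 91.   -0.4 131. ] [ 87.7  -0.4 131. ] cover outer [101.1  57.5 110. ] [101.  -55.8 110. ] ball [ 90.3  -0.2 158.7]
(80, 122) [[194.05738725 403.25905035]]
(80, 124) [[193.01949737 407.93059636]]
(80, 126) [[191.95950045 412.70164628]]
(79, 124) [[193.18165078 412.41984217]]
```

Emit:
step_arm:
  moves: [0, 0, -0.002, 0, 0.8, -0.002, 0, -0.002, 0, 0.8, -0.004, 0, -0.002, 0, 0.8, -0.004, 0, -0.002, 0, 0.8]

```text
clock: 6.85
position: [0.6131, 0.0212, 0.1588]
ee_rot: [-0.001, 0.81, 0.587, 0.002]
contact_force: [0.8, 5.1, 2.0]
width: 0.0139
```

```bash
python3 - <<'E'
from h import *
go(HW([.0893,0,.165]))
E
```

```text
clk 6.85 H mm [ 88.5   0.9 158.8] F [5.06 0.86 1.98] w 0.0139 move [ 0.0016  0.0018 -0.0123] twist 0.0001
```

Friction was the resistance: it now slides freely with z unchanged. I'll keep pulling.

Emit:
step_arm:
  moves: [-0.002, 0, 0, 0, 0.8, -0.004, 0, 0, 0, 0.8, -0.006, 0, 0, 0, 0.8, -0.006, 0, 0, 0, 0.8]

```text
clock: 7.25
position: [0.6121, 0.0182, 0.1589]
ee_rot: [-0.001, 0.81, 0.587, 0.002]
contact_force: [-0.7, 5.5, 1.8]
width: 0.0137
```

```bash
python3 - <<'E'
from h import *
go(HW([.0893,0,.165]))
E
```

```text
clk 7.25 H mm [ 85.4   0.9 158.9] F [5.05 2.36 1.76] w 0.0137 move [ 0.0078  0.0018 -0.0122] twist 0.0001
```

Emit:
step_arm:
  moves: [-0.002, 0, 0, 0, 0.8, -0.004, 0, 0, 0, 0.8, -0.004, 0, 0, 0, 0.8]

```text
clock: 7.55
position: [0.6118, 0.0173, 0.159]
ee_rot: [-0.002, 0.81, 0.586, 0.003]
contact_force: [1.0, 7.8, 1.6]
width: 0.0143
```

```bash
python3 - <<'E'
from h import *
go(HW([.0893,0,.165]))
E
```

```text
clk 7.55 H mm [ 84.4   0.9 159. ] F [7.7  1.52 1.6 ] w 0.0143 move [ 0.0098  0.0018 -0.0119] twist -0.0
```

Emit:
step_arm:
  moves: [0, 0, -0.003, 0, 0.8, 0, 0, -0.005, 0, 0.8, 0, 0, -0.005, 0, 0.8]

```text
clock: 7.85
position: [0.6117, 0.0173, 0.16]
ee_rot: [-0.002, 0.81, 0.586, 0.002]
contact_force: [2.5, 8.0, -5.5]
width: 0.0138
```

```bash
python3 - <<'E'
from h import *
go(HW([.0893,0,.165]))
E
```

```text
clk 7.85 H mm [ 84.4   1.  160. ] F [ 8.42  0.14 -5.54] w 0.0138 move [ 0.0099  0.0021 -0.01  ] twist 0.0
```

The bar is caught: lifting meets −5.5 N. I'll ease off, open the fingers, then rise.

Emit:
step_arm:
  moves: [0.003, 0, 0.004, 0, 0.8, 0.003, 0, 0.004, 0, 0.3, 0.003, 0, 0.004, 0, 0, 0.003, 0, 0.004, 0, 0, 0.003, 0, 0.004, 0, 0]

```text
clock: 8.35
position: [0.6115, 0.0155, 0.1594]
ee_rot: [0.0, 0.81, 0.587, 0.0]
contact_force: [-1.0, 0.4, 0.3]
width: 0.0425
```

```bash
python3 - <<'E'
from h import *
go(HW([.0893,0,.165]))
E
```

```text
clk 8.35 H mm [ 82.6   0.6 159.4] F [0.06 1.11 0.33] w 0.0425 move [ 0.0133  0.0012 -0.0112] twist 0.0001
```

Emit:
step_arm:
  moves: [0, 0, -0.08, 0, 0, 0, 0, -0.18, 0, 0, 0, 0, -0.26, 0, 0, 0, 0, -0.26, 0, 0, 0, 0, -0.26, 0, 0]

```text
clock: 8.85
position: [0.6117, 0.0157, 0.2906]
ee_rot: [0.001, 0.81, 0.587, 0.001]
contact_force: [-0.3, -0.4, 0.0]
width: 0.0425
```

```bash
python3 - <<'E'
from h import *
import pickle
go(HW([.0893,0,.165]))
d=wcam();pickle.dump(d,open('W7.pkl','wb'))
g=np.clip(255*(d['frame']/255.)**.5,0,255).astype(np.uint8)[110:320,180:340]
cv2.imwrite('pics/w7.png',cv2.resize(g,None,fx=2.8,fy=2.8,interpolation=cv2.INTER_CUBIC))
for n,p in dict(bar=(73.3,124),ball=(83.5,158.5),tip=(-72*np.cos(1.15),130+72*np.sin(1.15))).items(): print(n,(proj(d,HW([p[0]/1e3,0,p[1]/1e3]))-[180,110])*2.8)
E
```

```text
clk 8.85 H mm [ 82.9   0.5 290.6] F [-0.46  0.12  0.02] w 0.0425 move [1.270e-02 2.000e-04 2.512e-01] twist 0.0001
bar [[218.76889555 211.29584462]]
ball [[218.74060772 210.49612921]]
tip [[218.94876733 550.10971238]]
```

View pics/w7.png

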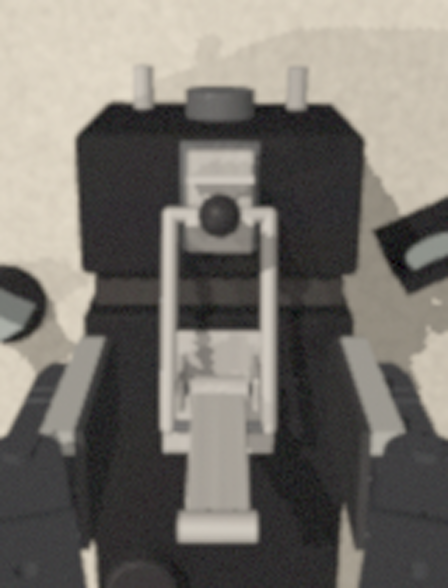

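The loop stays hooked: the ball is at (219,213), the bar is under the lip, and the lever tip roll is at (218,528). I'll work out the lever angle and the pressing arc.

```bash
cat >> h.py <<'E'
def tcpP(th,r=60,lift=0): # TCP housing xz (mm) so that fingers' lower -x corner is on lever's face
    a=th+.052;u=np.array([-np.cos(a),np.sin(a)]);n=np.array([np.sin(a),np.cos(a)])
    return np.array([0,130])+r*u+(2.5+lift)*n+np.array([11,14])
E
python3 - <<'E'
from h import *
import pickle
d=pickle.load(open('W7.pkl','rb'))
for th in (1.0,1.1,1.15,1.2,1.25,1.3):
    a=th+.052; print(th,((proj(d,HW([-.072*np.cos(a),0,.13+.072*np.sin(a)]))-[180,110])*2.8).round(1))
p=tcpP(1.15,lift=12);print(p);go(HW([p[0]/1e3,0,.235]))
q=None
for th in (1.15,1.1,1,.9,.8,.7,.6,.5,.4,.3,.2,.15,.1,.05,0,-.05): print(th,tcpP(th).round(1))
E
```

```text
1.0 [[219.  558.5]]
1.1 [[218.9 549.9]]
1.15 [[218.9 544.7]]
1.2 [[218.9 538.9]]
1.25 [[218.9 532.6]]
1.3 [[218.9 525.7]]
[  2.89547092 205.19286403]
clk 8.90 H mm [ 82.7   1.3 288.9] F [-0.52 -0.12  0.1 ] w 0.0429 move [-0.1596  0.0025  0.1078] twist 0.0001
1.15 [ -8.3 200.9]
1.1 [-11.1 199.8]
1 [-16.6 197.3]
0.9 [-21.8 194.3]
0.8 [-26.6 190.8]
0.7 [-31.1 186.8]
0.6 [-35.2 182.4]
0.5 [-38.8 177.6]
0.4 [-41.9 172.5]
0.3 [-44.5 167. ]
0.2 [-46.5 161.4]
0.15 [-47.3 158.5]
0.1 [-47.9 155.6]
0.05 [-48.4 152.6]
0 [-48.8 149.6]
-0.05 [-49.  146.6]
```

Emit:
step_arm:
  moves: [-0.149, 0.001, 0.03, 0, 1, -0.149, 0.001, 0.03, 0, 1, -0.149, 0.001, 0.03, 0, 1, -0.149, 0.001, 0.1, 0, 1, -0.149, 0.001, 0.13, 0, 1]

```text
clock: 9.4
position: [0.5868, -0.0544, 0.2206]
ee_rot: [-0.002, 0.81, 0.586, -0.002]
contact_force: [-0.4, -0.6, -0.7]
width: 0.0
```

```bash
python3 - <<'E'
from h import *
go(HW([.008,0,.202]))
E
```

```text
clk 9.40 H mm [  8.5   2.3 220.6] F [-0.72  0.2  -0.67] w 0.0000 move [-0.0011  0.0048  0.0372] twist -0.0
```

Emit:
step_arm:
  moves: [0, 0.002, 0.02, 0, 1, 0, 0.002, 0.042, 0, 1, -0.01, 0.002, 0.042, 0, 1, -0.02, 0.002, 0.042, 0, 1, -0.025, 0.002, 0.042, 0, 1]

```text
clock: 9.9
position: [0.586, -0.0667, 0.2037]
ee_rot: [-0.0, 0.81, 0.586, 0.001]
contact_force: [0.1, 3.6, -2.9]
width: 0.0003
```

```bash
python3 - <<'E'
from h import *
go(HW([-.008,0,.202]))
E
```

```text
clk 9.90 H mm [ -3.5  -0.8 203.7] F [ 3.44  1.06 -2.93] w 0.0003 move [-0.0091 -0.0016  0.0033] twist 0.0001
```

Emit:
step_arm:
  moves: [-0.006, 0, 0.002, 0, 1, -0.012, 0, 0.005, 0, 1, -0.018, 0, 0.008, 0, 1, -0.022, 0, 0.011, 0, 1, -0.022, 0, 0.011, 0, 1]

```text
clock: 10.4
position: [0.5826, -0.0784, 0.1982]
ee_rot: [0.001, 0.81, 0.587, 0.0]
contact_force: [0.2, 0.9, 1.9]
width: -0.0001
```

```bash
python3 - <<'E'
from h import *
go(HW([-.026,0,.191]))
E
```

```text
clk 10.40 H mm [-15.6  -1.2 198.2] F [0.91 0.07 1.87] w -0.0001 move [-0.0208 -0.0024  0.0145] twist 0.0001
```

Emit:
step_arm:
  moves: [-0.006, 0, 0.003, 0, 1, -0.011, 0, 0.0065, 0, 1, -0.017, 0, 0.011, 0, 1, -0.022, 0, 0.015, 0, 1, -0.022, 0, 0.015, 0, 1]

```text
clock: 10.9
position: [0.5793, -0.0887, 0.191]
ee_rot: [0.001, 0.81, 0.587, 0.0]
contact_force: [-0.2, 1.6, 6.6]
width: 0.0002
```

```bash
python3 - <<'E'
from h import *
go(HW([-.0352,0,.1824]))
E
```

```text
clk 10.90 H mm [-26.5  -1.3 191. ] F [1.46 0.68 6.61] w 0.0002 move [-0.0175 -0.0026  0.0172] twist 0.0002
```

Emit:
step_arm:
  moves: [-0.005, 0, 0.004, 0, 1, -0.009, 0, 0.008, 0, 1, -0.013, 0, 0.0125, 0, 1, -0.017, 0, 0.018, 0, 1, -0.017, 0, 0.018, 0, 1]

```text
clock: 11.4
position: [0.5765, -0.0973, 0.1821]
ee_rot: [0.001, 0.81, 0.587, 0.0]
contact_force: [-1.1, 0.5, 5.9]
width: 0.0001
```

```bash
python3 - <<'E'
from h import *
go(HW([-.0419,0,.1725]))
E
```

```text
clk 11.40 H mm [-35.5  -1.4 182.1] F [0.15 1.18 5.92] w 0.0001 move [-0.0128 -0.0028  0.0193] twist 0.0002
```

Emit:
step_arm:
  moves: [-0.003, 0, 0.005, 0, 1, -0.007, 0, 0.01, 0, 1, -0.01, 0, 0.015, 0, 1, -0.013, 0, 0.02, 0, 1, -0.013, 0, 0.02, 0, 1]

```text
clock: 11.9
position: [0.5743, -0.1038, 0.1715]
ee_rot: [0.001, 0.81, 0.587, -0.0]
contact_force: [-0.2, -0.7, 2.7]
width: 0.0001
```

```bash
python3 - <<'E'
from h import *
go(HW([-.0465,0,.1614]))
E
```

```text
clk 11.90 H mm [-42.3  -1.3 171.5] F [-0.68 -0.04  2.71] w 0.0001 move [-0.0083 -0.0026  0.0203] twist 0.0002
```

Emit:
step_arm:
  moves: [-0.003, 0, 0.005, 0, 1, -0.005, 0, 0.01, 0, 1, -0.007, 0, 0.015, 0, 1, -0.009, 0, 0.02, 0, 1, -0.009, 0, 0.02, 0, 1]

```text
clock: 12.4
position: [0.572, -0.1063, 0.1602]
ee_rot: [-0.001, 0.81, 0.587, -0.0]
contact_force: [-0.2, -0.2, 1.8]
width: 0.0
```

```bash
python3 - <<'E'
from h import *
go(HW([-.048,0,.1556]))
E
```

```text
clk 12.40 H mm [-4.540e+01  1.000e-01  1.602e+02] F [-0.29  0.07  1.76] w 0.0000 move [-0.0052  0.0002  0.0092] twist 0.0001
```

Emit:
step_arm:
  moves: [-0.002, 0, 0.005, 0, 1, -0.004, 0, 0.01, 0, 1, -0.004, 0, 0.014, 0, 1, -0.004, 0, 0.018, 0, 1, -0.004, 0, 0.018, 0, 1]

```text
clock: 12.9
position: [0.5718, -0.1084, 0.1518]
ee_rot: [-0.0, 0.81, 0.587, -0.0]
contact_force: [-0.6, 0.0, -1.2]
width: -0.0002
```

```bash
python3 - <<'E'
from h import *
go(HW([-.048,0,.1496]))
E
```

```text
clk 12.90 H mm [-47.4  -0.3 151.8] F [-0.18  0.62 -1.15] w -0.0002 move [-0.0011 -0.0007  0.0044] twist 0.0002
```

Emit:
step_arm:
  moves: [0, 0, 0.002, 0, 1, 0, 0, 0.004, 0, 1, 0, 0, 0.006, 0, 1, 0, 0, 0.008, 0, 1, 0, 0, 0.008, 0, 1]

```text
clock: 13.4
position: [0.5722, -0.1085, 0.1492]
ee_rot: [0.0, 0.81, 0.587, 0.0]
contact_force: [-1.0, 0.6, 3.8]
width: 0.0001
```

```bash
python3 - <<'E'
from h import *
go(HW([-.048,0,.1496]))
E
```

```text
clk 13.40 H mm [-47.5  -0.8 149.2] F [0.25 1.13 3.81] w 0.0001 move [-0.0011 -0.0015 -0.0008] twist 0.0002
```

Emit:
step_arm:
  moves: [0, 0, 0.002, 0, 1, 0, 0, 0.003, 0, 1, 0, 0, 0.003, 0, 1]

```text
clock: 13.7
position: [0.5722, -0.1085, 0.149]
ee_rot: [0.001, 0.81, 0.587, 0.0]
contact_force: [-3.4, 0.4, 11.2]
width: 0.0002
```

```bash
python3 - <<'E'
from h import *
go(HW([-.048,0,.1496]))
E
```

```text
clk 13.70 H mm [-47.5  -0.8 149. ] F [-0.69  3.33 11.16] w 0.0002 move [-0.0011 -0.0016 -0.0012] twist 0.0002
```

Emit:
step_arm:
  moves: [0, 0, -0.02, 0, 1, 0, 0, -0.08, 0, 1, 0.05, 0, -0.16, 0, 1, 0.1, 0, -0.24, 0, 1, 0.14, 0, -0.28, 0, 1]

```text
clock: 14.2
position: [0.5956, -0.0412, 0.291]
ee_rot: [0.002, 0.81, 0.587, 0.002]
contact_force: [1.1, -0.2, -0.1]
width: -0.0
```

Emit:
step_arm:
  moves: [0.08, 0, -0.02, 0, 0, 0.08, 0, -0.02, 0, 0, 0.08, 0, -0.02, 0, 0, 0.08, 0, -0.02, 0, 0]

```text
clock: 14.6
position: [0.6059, -0.0046, 0.2961]
ee_rot: [-0.0, 0.81, 0.587, -0.001]
contact_force: [0.4, -0.4, 0.2]
width: 0.0427
```

```bash
python3 - <<'E'
from h import *
import pickle
go(HW([.06,0,.29]))
d=wcam();pickle.dump(d,open('W8.pkl','wb'))
g=np.clip(255*(d['frame']/255.)**.5,0,255).astype(np.uint8)[90:330,160:350]
cv2.imwrite('pics/w8.png',cv2.resize(g,None,fx=2.5,fy=2.5,interpolation=cv2.INTER_CUBIC))
f=lambda p:((proj(d,HW(np.array(p)/1e3))-[160,90])*2.5).round(1)
for th in (0,.1,.2): a=th+.052; print(th,'tip',f([-72*np.cos(a),0,130+72*np.sin(a)]))
for c in (0,5,10,15): print(c,'cover inner',f([25+c,60,110]),'outer',f([87+c,60,110]))
print('housing',f([25,60,110]),'ball',f([66,0,160]))
E
```

```text
clk 14.60 H mm [ 61.8  -0.3 296.1] F [-0.27 -0.49  0.2 ] w 0.0427 move [-0.0036 -0.0005  0.0122] twist 0.0001
0 tip [[245.4 481.5]]
0.1 tip [[245.3 489.2]]
0.2 tip [[245.3 496. ]]
0 cover inner [[122.1 280.8]] outer [[114.8 153.6]]
5 cover inner [[121.6 271. ]] outer [[114.2 142.7]]
10 cover inner [[121.  261.2]] outer [[113.6 131.7]]
15 cover inner [[120.4 251.3]] outer [[112.9 120.6]]
housing [[122.1 280.8]] ball [[244.9 226.1]]
```

View pics/w8.png

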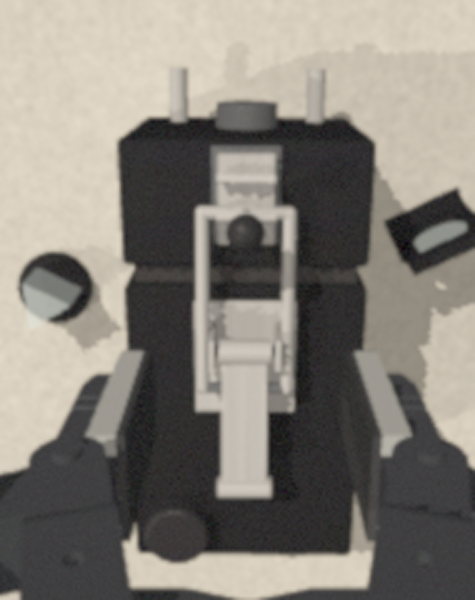

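The lever lies flat with its tip roll at (245,488), the loop is hooked with the ball at (246,230), and the cover's outer edge is near row 142. That puts the cover opening at about 5–6 mm. The gripper is clear of everything. I'll do a last check of the lens cap and the cover, then hand in.

```bash
python3 - <<'E'
from h import *
import pickle
a=pickle.load(open('W1.pkl','rb'));b=pickle.load(open('W8.pkl','rb'))
print('cap',(WH(onz(a,190+138/2.85,105+565/2.85,.122))*1e3).round(1),(WH(onz(b,160+178/2.5,90+535/2.5,.122))*1e3).round(1))
print('cover outer',(WH(onz(b,160+120/2.5,90+143/2.5,.11))*1e3).round(1))
print('tip',(WH(onz(b,160+245/2.5,90+488/2.5,.134))*1e3).round(1))
print(manip.get_state()['clock'],job.sign_off())
E
```

```text
cap [-112.1   36.8  122. ] [-113.5   35.8  122. ]
cover outer [ 91.9  57.4 110. ]
tip [-75.5   0.2 134. ]
the job is handed in; nothing more can be done
14.65 None
```

The latch is closed and the job is handed in at 14.65 s. The loop is hooked under the keeper's lip, the lever is home, and the gripper is open and clear.

**What I did:**
- I pinched the ball and lowered the bar into the mouth until it met the floor. It touched at about 5 N, near z ≈ 124 mm.
- I pulled it back under the lip. The pull met up to about 8 N, and a test lift met 5.5 N of resistance, so the bar was caught.
- I let go, and the loop stayed hooked. Then I swung the lever down with the closed fingertips, peaking at about 7 N near lever angle 0.8.

**Last checks:**
- **Lever:** it met a hard stop at the height expected for fully home. A confirming press reached about 11 N with only 0.2 mm of movement, which is a little firmer than I wanted.
- **Cover:** its outer edge puts the opening at about 5 mm, within the latched range. The gap edge reads nearer 8.6 mm, but that edge also read about 2 mm more than the outer one before latching.
- **Lever tip:** the camera put it at −75.5 mm along the housing against −72 mm expected. That is about the calibration error, and I trusted the hard stop over it.
- **Lens cap:** it reads within 1.5 mm of where it was, which is measuring error. I did not measure the other loose items at the end, but the arm went near none of them.

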